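# Load a wound coil to 10 N on the force test stand

### The job

The coil stands on the anvil of the small force test stand, ready for its inductance to be measured under a 10 N clamping load. Wind the gauge down with the large outer knob only until the foot touches the coil and the needle has just lifted off zero (the coarse drive must never put more than 5 N on it), then turn the small inner knob on top of it until the needle stands straight up at 10 N, within half a newton, and leave it loaded like that. The core cracks above 12 N, so never go over; leave the other things on the bench where they are.

Things in the scene. Friction and masses are not known exactly. Their poses are not given: they have to be found in the camera images.
- stand: Grey cast force test stand fixed to the bench: base plate 175 x 110 x 14 mm, column 190 mm tall at its rear (+x of its own frame), head at the top reaching forward over the anvil, its top face 204 mm above the bench. Origin on the bench surface, on the vertical axis shared by both knobs, gauge foot and anvil; its front (-x) faces roughly the robot. z up.
- outer_grip (a point): Centre of the coarse outer knob: black ribbed disc, 54 mm across, 18 mm high, on a vertical axis on top of the head; this point is on the axis, 9 mm above the knob's underside, 221 mm above the bench at the start. The underside is 8 mm above the head, on a narrower sleeve, so fingers can go down beside it (head 60 mm wide).
- inner_grip (a point): Centre of the fine inner knob: bright ribbed cylinder, 22 mm across, 18 mm high, on the same axis, standing above the outer knob (2 mm gap); this point is on the axis, 10 mm above the inner knob's underside, 242 mm above the bench at the start; the outer knob's top face is 12 mm below this point.
- coarse_knob (a joint): Turn of the outer knob, rad, 0 at the start, up to 5.5, growing clockwise seen from above. Clockwise drives gauge and foot down, 2.4 mm per radian (15 mm a turn); the knob itself stays at its height. Stiff, 0.12 N m; stays where it is left, also under load.
- fine_knob (a joint): Turn of the inner knob, rad, 0 at the start, up to 6.6, growing clockwise seen from above. Clockwise drives the sleeve with both knobs, gauge and foot down, 0.27 mm per radian (1.7 mm a turn). Light, 0.06 N m; stays where it is left.
- needle (a joint): Needle of the dial gauge, rad: 0 unloaded (pointing lower left), then clockwise 0.262 rad (15 degrees) per newton on the foot; 2.618 = 10 N, straight up; 5.236 = 20 N. The gauge spring gives 1 mm per 12 N, so once loaded the outer knob adds 29 N per radian, the inner 3.2 N per radian.
- dial_centre (a point): Centre of the white dial face, 68 mm across, on the front of the gauge, tilted 45 degrees upward; black needle, a tick each newton, longest ticks at 0, 10 (straight up) and 20 N.
- foot_tip (a point): Centre of the underside of the gauge's round steel foot, 16 mm across, which presses on the coil; at the start it hangs 84 mm above the bench.
- foot: The gauge's sprung steel foot, 16 mm across; origin at the centre of its underside.
- coil: Blue plastic bobbin wound with copper wire, loose, 26 x 52 mm (33 mm over the wound middle), 44 mm tall, standing upright near the middle of the anvil; origin at the centre of its underside, z up.
- coil_top (a point): Centre of the coil's flat top, 44 mm above its origin; 3 to 9 mm below the foot at the start.
- anvil: Round steel anvil, 64 mm across, screwed into the stand's base at a fixed height that differs from run to run (top 31 to 37 mm above the bench); origin at the centre of its top.
- tester: Bystander: cream component tester, 61 x 92 x 31 mm, left of the stand; origin at the centre of its underside.
- tin: Bystander: low round dark tin, 41 mm across, 19 mm high, left in front; origin at the centre of its underside.
- tweezers: Bystander: steel tweezers, 118 mm long, lying right of the stand; origin at the centre of its underside.
Not all that is in view belongs to the job. Of the things like the coil, leave any that is purple; of the rest the smaller one is meant.

How it is judged:
By the outcome, as a careful person would: the job done as asked, in the order asked, and still so for the second after the job is handed in, with the robot touching nothing.
It also fails if it takes over 72 s, if anything falls off the work surface, if the arm or the gripper's body presses on something with over 40 N, if the wrist force passes 120 N, or if a joint passes its speed limit or range.

### The arm

A 7-joint arm with a two-finger parallel gripper is mounted at the origin on a cart in front of the work surface, level with it; the furniture and walls round the work are solid. World frame = base frame: x ahead of the robot, y to its left, z up, the work surface at z = 0. Lengths are in m, angles in rad, forces in N, time in s.
With the tool pointing down it reaches from about 0.425 to 0.875 m from the base axis. Payload 4.7 kg.
Tool frame: the origin (TCP) lies midway between the tips of the shut fingers; the grasp point (between the pads) lies 19 mm behind it; z points along the fingers, y is the line along which they close (so a half turn about z gives the same grasp; the last joint's range is limited). The gripper opens to 87 mm and grips with 3 to 60 N. Pads are 19 mm wide; open, the fingers measure 117 mm over their backs; the gripper's body (75 mm by 190 mm) begins 51 mm behind the grasp point.
Start: joints at [1.19, 0.321, -0.07, 1.45, 0.023, 1.371, -0.057], TCP at [0.25, -0.6, 0.223] pointing down, gripper open.
Joint ranges: [-2.86, 2.86], [-0.3, 2.09], [-1.38, 1.24], [0.06, 2.45], [-1.56, 4.7], [0.09, 2.05], [-2.69, 2.69]. Speed limits (rad/s): [2.57, 2.57, 3.14, 3.14, 3.14, 3.14, 3.14].

### API

Orientations are given as a rotation vector (axis times angle).
In Python, from bench import ctrl gives the robot as it stands. The module is installed in compiled form; this text tells all that it offers.
- The arm moves only by the shell command python3 -m handwheel 'ROWS' [FORCE]. ROWS is JSON, a list of rows, each a list of 7 numbers: the finger opening in m, from 0 to 0.087, then the shift along the tool's x, y, z in m, then the turn, a rotation vector about the tool's x, y, z in degrees. A call has 1 to 12 rows; each row shifts and turns the commanded pose from where the row before left it, along the tool's axes as they then stand; what a row does not reach is not made up. A row lasts 1/8 s, in which the tool goes at most 62.5 mm and 10.7 degrees, less where a joint would pass 70% of its speed; a pose out of reach is approached as far as the arm can. A call is refused whole if a number of a shift passes 0.0625 or a number of a turn 10.7, either way. A call with a gripper value outside its range is refused whole. The fingers move at their own pace and stop on an object; FORCE is the grip in N (left out, the last holds). Time passes only in rows, so rows that do not move let the fingers close. It gives the time, the measured TCP pose, the force, the opening and the grip force at its end, in the units of the state.
- ctrl.get_state(): the state, without advancing time (a new reading comes with each control period).
- ctrl.get_image(name): name is "scene" or "top" or "wrist"; returns (picture, depth): 400x640x3 uint8, blue, green, red; 400x640 float32, m along the optical axis (not along the pixel's ray), 0 where there is no reading.
- ctrl.camera_info(name): a dict with "intrinsics" (3x3 intrinsics, pixels), "R" (3x3) and "t" (3): a world point X has camera coordinates R X + t. Camera axes: x right, y down, z forward; pixel columns grow to the right and rows downward; lengths in m; the calibration is good to about 2 mm. A picture is of the moment at which its call begins: read the wrist's pose just before it. camera_info takes no time and is no camera call; for the wrist camera it gives the pose at the moment of the call.
- ctrl.close_job(): hands the job in; it is judged then, once.
The state is a dict: "time": time; "joint_positions": joint angles; "qd": joint speeds; "joint_torque": joint torques, N m; "position": TCP position; "tool_rot": TCP orientation; "ft_force": force on the tool from outside, world axes, zero at the start; "torque": the same for the moment, N m; "grip_width": opening from 0.0 (shut) to 1.0 (fully open); "grip_force": force on a finger pad.
Only numpy, scipy, OpenCV 4.12 (cv2) and the standard library are available. Lean on these libraries where they do the work, as an engineer would, in place of code of your own. Each camera call takes 0.05 s, during which the arm holds its last target. There are 200 camera calls.

## Working session

There is one attempt and no reset: what is moved stays moved. The work goes in short steps, Python scripts to look and compute and a shell command to move; the robot and the scene stay as the last step left them, time stands still between calls to the robot, and variables do not carry over. Pictures are saved under pics/ and viewed, at most 10 in all, crops included, and the job is handed in when it is done.

```bash
mkdir -p pics
cat > h.py <<'E'
import numpy as np, cv2
from bench import ctrl
def snap(n,f):
    im,d=ctrl.get_image(n); cv2.imwrite('pics/'+f,im); np.savez('pics/'+f+'.npz',im=im,d=d); return im,d
def pt(n,u,v,d):
    c=ctrl.camera_info(n);K=np.array(c['intrinsics']);R=np.array(c['R']);t=np.array(c['t'])
    return R.T@(np.linalg.inv(K)@[u,v,1]*d-t)
def cloud(n,d):
    c=ctrl.camera_info(n);K=np.array(c['intrinsics']);R=np.array(c['R']);t=np.array(c['t'])
    v,u=np.mgrid[:400,:640]
    P=np.stack([(u-K[0,2])/K[0,0]*d,(v-K[1,2])/K[1,1]*d,d],-1)
    return (P-t)@R
E
python3 - <<'E'
from h import *
np.set_printoptions(precision=3,suppress=True)
a,_=snap('scene','s0.png');b,_=snap('top','t0.png')
s=ctrl.get_state();print(s)
for n in('scene','top'):
    c=ctrl.camera_info(n);print(n,c)
    cl=cloud(n,np.load('pics/'+n[0]+'0.png.npz')['d'])
    m=(cl[...,2]>.19)&(cl[...,2]<.27)&(cl[...,0]>.3)
    print(m.sum(), np.median(cl[m],0) if m.any() else 0)
E
```

```text
{'time': 0.1, 'joint_positions': array([ 1.19 ,  0.322, -0.07 ,  1.452,  0.023,  1.371, -0.057]), 'qd': array([ 0.001, -0.001,  0.002, -0.002,  0.001,  0.   ,  0.   ]), 'joint_torque': array([ -0.001, -49.257,  -0.406, -31.34 ,  -0.064,   0.039,   0.   ]), 'position': array([ 0.25 , -0.6  ,  0.222]), 'tool_rot': array([-3.079, -0.616,  0.001]), 'ft_force': array([-0.223,  0.604, -0.072]), 'torque': array([-0.008,  0.009, -0.029]), 'grip_force': 0.0, 'grip_width': 1.0019735357198523}
scene {'intrinsics': array([[497.048,   0.   , 315.201],
       [  0.   , 497.048, 198.11 ],
       [  0.   ,   0.   ,   1.   ]]), 'R': array([[ 0.627, -0.779, -0.015],
       [-0.329, -0.247, -0.912],
       [ 0.706,  0.576, -0.411]]), 't': array([-0.458,  0.311,  0.796])}
16484 [0.985 0.116 0.229]
top {'intrinsics': array([[399.686,   0.   , 321.34 ],
       [  0.   , 399.686, 199.591],
       [  0.   ,   0.   ,   1.   ]]), 'R': array([[-0.342, -0.94 ,  0.002],
       [-0.9  ,  0.327, -0.287],
       [ 0.269, -0.1  , -0.958]]), 't': array([0.03 , 0.569, 0.899])}
9679 [0.99  0.048 0.226]
```

View pics/s0.png

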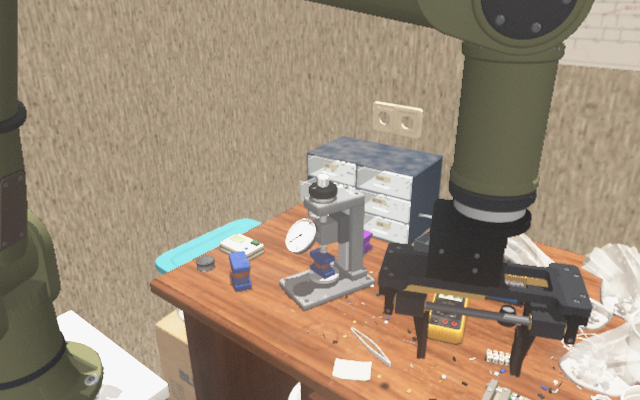

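View pics/t0.png

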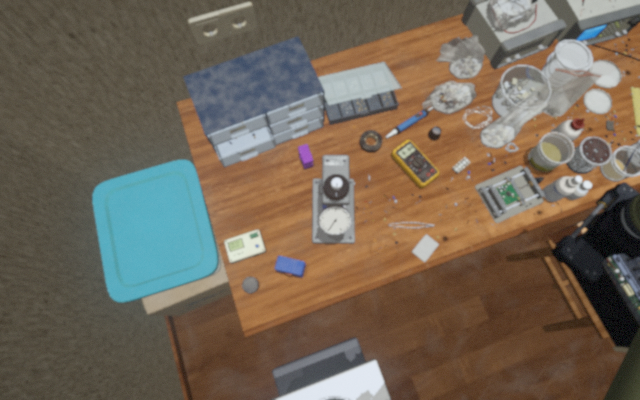

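In the scene picture the knobs are at (323,187), the dial at (300,235) and the coil on the anvil at (322,263). Things that could be taken for the coil, in scene pixels:
- the blue bobbin on the anvil at (322,263)
- the larger blue bobbin at (240,270)
- the purple bobbin at (365,240)

I choose the one on the anvil, because it is blue and the smaller of the two. Next I'll check it in a close crop and measure the knob axis.

Run:
```python
from h import *
np.set_printoptions(precision=4,suppress=True)
s=np.load('pics/s0.png.npz');t=np.load('pics/t0.png.npz')
A=cv2.resize(s['im'][165:310,220:390],None,fx=3.5,fy=3.5,interpolation=cv2.INTER_CUBIC);cv2.imwrite('pics/c0.png',A)
for n,z,(u,v) in(('scene',s,(323,187)),('top',t,(336,187))):
    cl=cloud(n,z['d']);p=cl[v,u];print(n,p)
    near=np.hypot(cl[...,0]-p[0],cl[...,1]-p[1])<.08
    for lo,hi in((.245,.262),(.226,.234),(.198,.209)):
        m=near&(cl[...,2]>lo)&(cl[...,2]<hi)
        if m.sum()<4: print(lo,m.sum());continue
        q=cl[m]; r=cv2.minAreaRect(q[:,:2].astype(np.float32)*1000)
        print(lo,m.sum(),q.mean(0),(q.min(0)+q.max(0))/2,r)
    # obstacles above .2
    m=(cl[...,2]>.2)&(cl[...,0]>.3)&(np.hypot(cl[...,0]-p[0],cl[...,1]-p[1])<.3)&~near
    if m.any(): q=cl[m];d=np.hypot(q[:,0]-p[0],q[:,1]-p[1]);print('obst',d.min(),q[d.argmin()],q[:,2].max())
    # blue blobs
    hsv=cv2.cvtColor(z['im'],cv2.COLOR_BGR2HSV);b=cv2.inRange(hsv,(108,100,40),(128,255,255))
    k,l,st,ce=cv2.connectedComponentsWithStats(b)
    for i in range(1,k):
        if st[i,4]>40: q=cl[l==i];print('blue',ce[i],st[i],np.median(q,0),np.ptp(q,axis=0))
    # stand base yaw
    m=(np.abs(cl[...,2]-.014)<.004)&(np.hypot(cl[...,0]-p[0],cl[...,1]-p[1])<.16)
    g=m&(hsv[...,1]<60)
    print('base',cv2.minAreaRect(cl[g][:,:2].astype(np.float32)*1000))
```

```text
scene [ 0.5148 -0.1965  0.2326]
0.245 65 [ 0.5188 -0.1928  0.2494] [ 0.5202 -0.1918  0.2485] ((520.9707641601562, -191.98965454101562), (21.68759536743164, 19.079652786254883), 9.451507568359375)
0.226 233 [ 0.5147 -0.1968  0.23  ] [ 0.521  -0.1924  0.23  ] ((519.1895141601562, -193.02145385742188), (50.38799285888672, 54.275394439697266), 38.02602005004883)
0.198 599 [ 0.536  -0.2086  0.2037] [ 0.5408 -0.1993  0.203 ] ((541.8694458007812, -200.017822265625), (59.29941177368164, 105.13282012939453), 68.68435668945312)
obst 0.08024982845333205 [ 0.5873 -0.2309  0.2037] 0.20549143740373174
blue [238.4078 260.5777] [229 252  20  18 206] [ 0.4188 -0.0436  0.0587] [0.6219 0.7315 0.549 ]
base ((500.9883728027344, -182.88430786132812), (121.68753814697266, 239.9488525390625), 63.8504753112793)
top [ 0.513  -0.1857  0.2511]
0.245 92 [ 0.5218 -0.19    0.2498] [ 0.5221 -0.1904  0.249 ] ((522.089111328125, -190.42535400390625), (21.335800170898438, 21.205034255981445), 89.02669525146484)
0.226 385 [ 0.5204 -0.1894  0.2302] [ 0.5229 -0.1901  0.23  ] ((521.8406982421875, -191.0640411376953), (52.764339447021484, 53.89553451538086), 70.83138275146484)
0.198 664 [ 0.5478 -0.1985  0.2037] [ 0.5398 -0.1972  0.2031] ((540.7477416992188, -197.43362426757812), (59.82543182373047, 99.27153778076172), 69.9349365234375)
obst 0.08009824751261634 [ 0.5873 -0.2154  0.2061] 0.20731798461476772
blue [289.7794 265.7564] [276 257  28  19 349] [ 0.422  -0.0408  0.0586] [0.1702 0.0647 0.973 ]
base ((495.4217834472656, -177.09422302246094), (120.6214370727539, 252.2770538330078), 64.8944320678711)
```

View pics/c0.png

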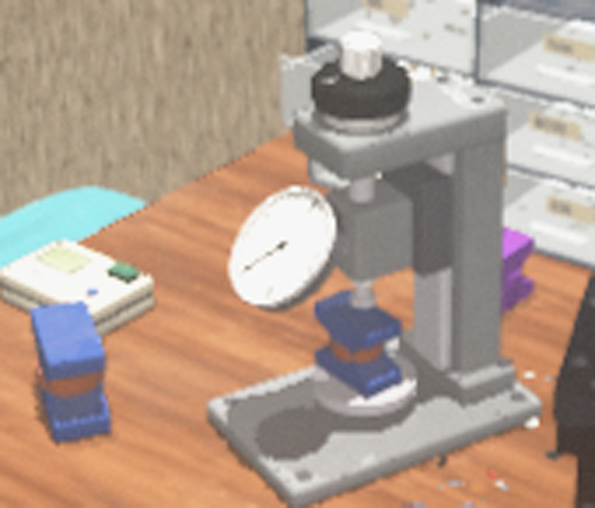

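The crop confirms it: the blue coil stands on the anvil under the foot, at crop (357,345). The larger blue one at crop (70,370) and the purple one at crop (517,265) are decoys. The needle rests lower left. I take the knob axis as about (0.521, -0.191).

```bash
python3 -m handwheel '[[0.087,0,0,-0.05,0,0,-10.6],[0.087,0.05,-0.025,-0.03,0,0,-10.6],[0.087,0,0,0,0,0,-10.6]]'
python3 - <<'E'
from h import *
np.set_printoptions(precision=4,suppress=True)
z=np.load('pics/s0.png.npz');cl=cloud('scene',z['d']);hsv=cv2.cvtColor(z['im'],cv2.COLOR_BGR2HSV)
m=(hsv[...,0]>105)&(hsv[...,0]<130)&(hsv[...,1]>90)&(np.hypot(cl[...,0]-.521,cl[...,1]+.191)<.045)&(cl[...,2]>.05)&(cl[...,2]<.1)
q=cl[m];print(len(q),np.percentile(q[:,2],[50,70,80,90,95,99]));
h=q[q[:,2]>np.percentile(q[:,2],90)-.006];print(np.histogram(q[:,2],np.arange(.05,.1,.002)),h.mean(0))
s=ctrl.get_state();print(s['position'],s['tool_rot'],s['joint_positions'])
print(ctrl.camera_info('wrist'))
E
```

```text
time: 0.48
position: [0.2826, -0.5498, 0.3059]
tool_rot: [2.78, 1.452, 0.004]
ft_force: [0.5, -0.5, -0.4]
grip_width: 1.0
grip_force: 0.0
6 [0.0771 0.0773 0.0774 0.0776 0.0778 0.0779]
(array([0, 0, 0, 0, 0, 0, 0, 0, 0, 0, 0, 0, 0, 6, 0, 0, 0, 0, 0, 0, 0, 0,
       0, 0]), array([0.05 , 0.052, 0.054, 0.056, 0.058, 0.06 , 0.062, 0.064, 0.066,
       0.068, 0.07 , 0.072, 0.074, 0.076, 0.078, 0.08 , 0.082, 0.084,
       0.086, 0.088, 0.09 , 0.092, 0.094, 0.096, 0.098])) [ 0.5093 -0.2098  0.0771]
[ 0.2826 -0.5498  0.3059] [2.7798 1.4523 0.0045] [ 1.1895  0.2296 -0.1646  1.4028  0.0349  1.5067  0.4192]
{'intrinsics': array([[279.3962,   0.    , 323.2534],
       [  0.    , 279.3962, 194.5699],
       [  0.    ,   0.    ,   1.    ]]), 'R': array([[ 0.8208, -0.5711,  0.0064],
       [-0.5505, -0.7882,  0.2751],
       [-0.152 , -0.2293, -0.9614]]), 't': array([-0.5486, -0.3342,  0.3869])}
```

```bash
python3 -m handwheel '[[0.087,0.0616,-0.0014,0,0,0,0],[0.087,0.0616,-0.0014,0,0,0,0],[0.087,0.0616,-0.0014,0,0,0,0],[0.087,0.0616,-0.0014,0,0,0,0],[0.087,0.0616,-0.0014,0,0,0,0],[0.087,0.0616,-0.0014,0,0,0,0],[0.087,0.0616,-0.0014,0,0,0,0],[0.087,0,0,0,0,0,-10.6],[0.087,0,0,0,0,0,-10.6],[0.087,0,0,0,0,0,-10.6],[0.087,0,0,0,0,0,-10.6],[0.087,0,0,0,0,0,-10.6]]'
python3 -m handwheel '[[0.087,0,0,0,0,0,-10.6],[0.087,0,0,0,0,0,-10.6],[0.087,0,0,0,0,0,-10.6],[0.087,0,0,0,0,0,-10.6],[0.087,0,0,0,0,0,-10.6],[0.087,0,0,0,0,0,0],[0.087,0,0,0,0,0,0]]'
cat >> h.py <<'E'
from scipy.spatial.transform import Rotation as Ro
def go(x,y,z,im=None):
    s=ctrl.get_state();R=Ro.from_rotvec(s['tool_rot']).as_matrix()
    print('pos',s['position'],'yaw',np.degrees(np.arctan2(R[1,0],R[0,0])),'q7',np.degrees(s['joint_positions'][6]),'tilt',R[:,2],'shift',R.T@(np.array([x,y,z])-s['position']),'t',s['time'],'F',s['ft_force'],s['torque'])
E
python3 - <<'E'
from h import *
np.set_printoptions(precision=4,suppress=True)
go(.521,-.191,.209)
im,d=snap('wrist','w1.png');cl=cloud('wrist',d)
for lo,hi in((.245,.262),(.226,.234)):
    m=(np.hypot(cl[...,0]-.521,cl[...,1]+.191)<.05)&(cl[...,2]>lo)&(cl[...,2]<hi)
    q=cl[m];
    if len(q)>5:print(lo,len(q),q.mean(0),(q.min(0)+q.max(0))/2,np.ptp(q,axis=0), cv2.minEnclosingCircle(q[:,:2].astype(np.float32)))
E
```

```text
time: 1.98
position: [0.5203, -0.196, 0.3016]
tool_rot: [-1.851, -2.537, 0.001]
ft_force: [0.0, -0.3, 0.5]
grip_width: 1.0
grip_force: 0.0
time: 2.85
position: [0.5205, -0.196, 0.3019]
tool_rot: [-0.539, -3.095, -0.0]
ft_force: [-0.4, -0.2, -0.5]
grip_width: 0.994
grip_force: 0.0
pos [ 0.5205 -0.196   0.3019] yaw 160.23953913943447 q7 84.81749053705764 tilt [-0.0004  0.0001 -1.    ] shift [0.0012 0.0049 0.0929] t 2.85 F [-0.3674 -0.1527 -0.4568] [ 0.0828 -0.1594  0.0143]
0.245 569 [ 0.5221 -0.1898  0.2491] [ 0.5226 -0.1898  0.2481] [0.022  0.0223 0.0062] ((0.5229290723800659, -0.1900923252105713), 0.011529592797160149)
0.226 2124 [ 0.5202 -0.1891  0.2292] [ 0.5231 -0.1901  0.23  ] [0.0539 0.0544 0.0079] ((0.523032546043396, -0.18997828662395477), 0.027435991913080215)
```

View pics/w1.png

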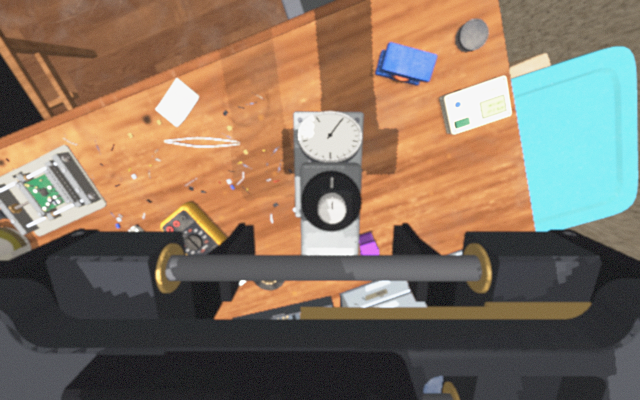

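The wrist view shows the dial at (330,135) with the needle at its zero rest, and the knobs at (332,205). From here the axis measures (0.523, -0.190). I'll centre on it, pre-rotate and descend.

```bash
python3 -m handwheel '[[0.087,0,0.0062,0,0,0,0],[0.087,0,0,0,0,0,-10.6],[0.087,0,0,0,0,0,-10.6],[0.087,0,0,0,0,0,-10.6],[0.087,0,0,0,0,0,-10.6],[0.087,0,0,0,0,0,-10.6],[0.087,0,0,0,0,0,-9],[0.087,0,0,0.03,0,0,0],[0.087,0,0,0.03,0,0,0],[0.087,0,0,0.02,0,0,0],[0.087,0,0,0.005,0,0,0],[0.087,0,0,0,0,0,0]]'
python3 - <<'E'
from h import *
np.set_printoptions(precision=4,suppress=True)
go(.5225,-.190,.209)
E
```

```text
time: 4.4
position: [0.523, -0.1899, 0.2175]
tool_rot: [-1.136, 2.928, -0.0]
ft_force: [-0.7, 0.2, 0.6]
grip_width: 1.002
grip_force: 0.0
pos [ 0.523  -0.1899  0.2175] yaw -137.58128416061942 q7 144.50681989330928 tilt [ 0.0004 -0.0001 -1.    ] shift [0.0004 0.0003 0.0085] t 4.4 F [-0.6624  0.1902  0.6384] [ 0.0844 -0.089   0.0041]
```

```bash
python3 -m handwheel '[[0.087,0,0,0.008,0,0,0],[0.06,0,0,0,0,0,0],[0.045,0,0,0,0,0,0],[0.045,0,0,0,0,0,0],[0.045,0,0,0,0,0,0]]' 25
python3 - <<'E'
from h import *
np.set_printoptions(precision=4,suppress=True)
go(.5225,-.190,.209)
E
```

```text
time: 5.03
position: [0.5228, -0.1902, 0.2093]
tool_rot: [-1.136, 2.929, -0.0]
ft_force: [0.3, 1.0, 0.4]
grip_width: 0.63
grip_force: 0.0
pos [ 0.5228 -0.1902  0.2093] yaw -137.58256058553255 q7 144.35964433609132 tilt [ 0.0003 -0.0002 -1.    ] shift [0.0001 0.0004 0.0003] t 5.025 F [0.3471 0.9728 0.4009] [ 0.1326 -0.1284 -0.0105]
```

```bash
python3 -m handwheel '[[0.045,0,0,0,0,0,0],[0.045,0,0,0,0,0,0],[0.045,0,0,0,0,0,8],[0.045,0,0,0,0,0,8],[0.045,0,0,0,0,0,8],[0.045,0,0,0,0,0,8],[0.045,0,0,0,0,0,8],[0.045,0,0,0,0,0,8],[0.045,0,0,0,0,0,8],[0.045,0,0,0,0,0,8],[0.045,0,0,0,0,0,0],[0.045,0,0,0,0,0,0]]'
cat >> h.py <<'E'
def both(f):
    w,_=snap('wrist',f+'w.png');s,_=snap('scene',f+'s.png')
    a=cv2.resize(s[205:285,270:370],None,fx=4,fy=4,interpolation=cv2.INTER_CUBIC)
    cv2.imwrite('pics/'+f+'.png',np.vstack([cv2.resize(w,(480,300)),cv2.copyMakeBorder(cv2.resize(a,(375,300)),0,0,0,105,0)]))
E
python3 - <<'E'
from h import *
np.set_printoptions(precision=4,suppress=True)
go(.5225,-.190,.209);both('a1')
E
```

```text
time: 6.52
position: [0.5225, -0.1895, 0.2092]
tool_rot: [-0.584, -3.086, -0.001]
ft_force: [-3.4, 3.3, 3.0]
grip_width: 0.609
grip_force: 25.0
pos [ 0.5225 -0.1895  0.2092] yaw 158.56737294323915 q7 81.51244039916277 tilt [-0.0006  0.0007 -1.    ] shift [-0.0002 -0.0004  0.0002] t 6.525 F [-3.4136  3.262   2.9833] [ 0.7449  0.4545 -0.1094]
```

View pics/a1.png

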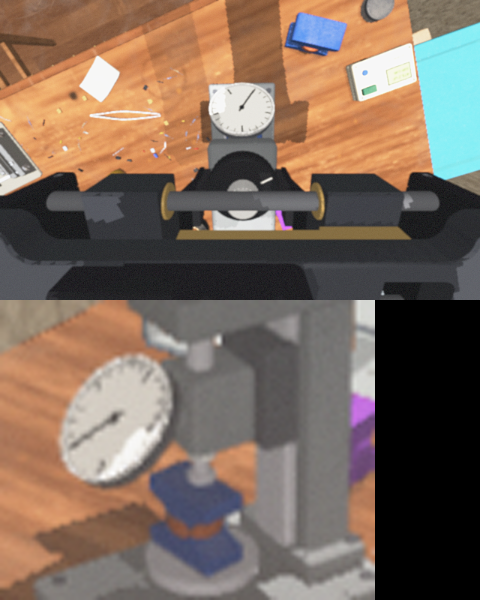

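Eight steps turned the knob about 63°. The mark on the outer knob moved to (265,181), the gripper held, and the needle at dial (240,108) is still at zero. I'll write a needle reader that works from the rectified dial plane.

```bash
cat >> h.py <<'E'
def needle(n='wrist',src=None):
    c=ctrl.camera_info(n);K=np.array(c['intrinsics']);R=np.array(c['R']);t=np.array(c['t'])
    if src is None: im,d=ctrl.get_image(n)
    else: z=np.load(src);im,d=z['im'],z['d']
    cl=cloud(n,d);hsv=cv2.cvtColor(im,cv2.COLOR_BGR2HSV)
    a=np.radians(160);f=np.array([np.cos(a),np.sin(a),0]);k=np.array([0,0,1.])
    nn=(f+k)/2**.5;up=(k-f)/2**.5;r=np.cross(up,nn)
    m=(d>0)&(np.linalg.norm(cl-(np.array([.5225,-.19,.13])+.06*f),axis=-1)<.06)&(hsv[...,1]<70)&(hsv[...,2]>130)
    # keep the dominant plane along nn
    h=cl@nn;hh,e=np.histogram(h[m],np.arange(h[m].min(),h[m].max()+.003,.002));h0=e[hh.argmax()]+.001
    m&=abs(h-h0)<.004
    l,b,st,_=cv2.connectedComponentsWithStats(m.astype(np.uint8))[:4];i=1+st[1:,4].argmax();m=b==i
    cnt=max(cv2.findContours(m.astype(np.uint8),0,1)[0],key=cv2.contourArea)
    hull=cv2.convexHull(cnt)[:,0];q=cl[hull[:,1],hull[:,0]];h0=np.median(h[m])
    (cx,cy),rad=cv2.minEnclosingCircle(np.c_[q@r,q@up].astype(np.float32))
    C=cx*r+cy*up+h0*nn
    g=np.linspace(-.034,.034,273);X,Y=np.meshgrid(g,-g)
    P=C+X[...,None]*r+Y[...,None]*up;p=(P@R.T+t)@K.T;uv=(p[...,:2]/p[...,2:]).astype(np.float32)
    pa=cv2.remap(im,uv,None,cv2.INTER_CUBIC);gr=cv2.cvtColor(pa,cv2.COLOR_BGR2GRAY).astype(np.float32)
    cv2.imwrite('pics/dial.png',cv2.resize(pa,None,fx=1.5,fy=1.5))
    rr=np.hypot(X,Y);th=np.degrees(np.arctan2(X,Y))
    best=[]
    pr=np.linspace(.007,.021,40)
    A=np.arange(-180,180,.5);prof=[]
    for q in np.radians(A):
        x=((pr*np.sin(q)+.034)/.068*272).astype(np.float32);y=((.034-pr*np.cos(q))/.068*272).astype(np.float32)
        prof.append(cv2.remap(gr,x[None],y[None],1).mean())
    prof=np.array(prof);w=np.median(prof)-prof;i=w.argmax()
    j=np.arange(i-16,i+17)%len(A);ww=np.clip(w[j]-w[i]*.3,0,None);off=(ww*np.arange(-16,17)*.5).sum()/ww.sum()
    ang=A[i]+off
    print(n,'dial',C,'R',rad,'needle deg',ang,'N',((ang+150+30)%360-30)/15,'depth',w[i])
E
python3 - <<'E'
from h import *
np.set_printoptions(precision=4,suppress=True)
needle('scene','pics/s0.png.npz');needle('scene','pics/a1s.png.npz');needle('wrist','pics/a1w.png.npz')
E
```

```text
scene dial [ 0.4729 -0.1713  0.1368] R 0.03770449012517929 needle deg -138.63358434012238 N 0.7577610439918412 depth 34.10022
scene dial [ 0.4735 -0.172   0.1347] R 0.03696596249938011 needle deg -141.27120002879172 N 0.5819199980805517 depth 61.264404
wrist dial [ 0.4736 -0.1721  0.1332] R 0.03675691410899162 needle deg -150.7242906085085 N -0.04828604056723407 depth 119.57558
```

View pics/dial.png

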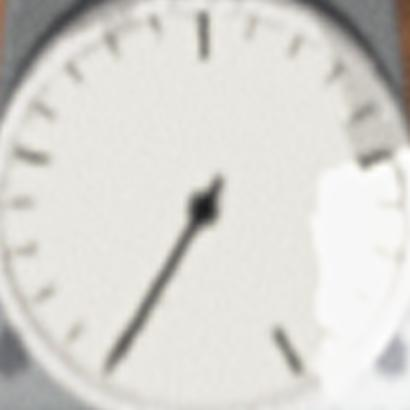

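The wrist reading is clean: -0.05 N, with the needle in the dial patch running to (108,370). I'll measure the remaining gap before turning further.

Run:
```python
from h import *
np.set_printoptions(precision=4,suppress=True)
for f in('s0','a1s'):
    z=np.load(f'pics/{f}.png.npz');cl=cloud('scene',z['d']);im=z['im'].astype(int)
    m=(im[...,0]>im[...,2]+15)&(im[...,0]>im[...,1]+8)&(np.hypot(cl[...,0]-.5225,cl[...,1]+.19)<.04)&(cl[...,2]>.03)&(cl[...,2]<.11)
    q=cl[m];print(len(q),np.histogram(q[:,2],np.arange(.03,.1,.003)))
    zt=q[q[:,2]>.07];print(zt.mean(0),np.median(zt[:,2]),zt[:,2].max(),np.ptp(zt,axis=0))
    c=ctrl.camera_info('scene')
    # anvil top: bright steel disc
    hsv=cv2.cvtColor(z['im'],cv2.COLOR_BGR2HSV)
    a=(hsv[...,1]<50)&(np.hypot(cl[...,0]-.5225,cl[...,1]+.19)<.034)&(cl[...,2]>.024)&(cl[...,2]<.045)
    print('anvil',a.sum(),np.histogram(cl[a][:,2],np.arange(.024,.045,.001))[0])
    # foot underside: steel pixels on the axis
    a=(hsv[...,1]<60)&(np.hypot(cl[...,0]-.5225,cl[...,1]+.19)<.0095)&(cl[...,2]>.07)&(cl[...,2]<.11)
    print('foot',np.sort(cl[a][:,2])[:6])
```

```text
393 (array([ 0,  1, 13, 30, 39, 44, 34,  6,  0,  0,  0,  9, 11, 16, 31, 68, 91,
        0,  0,  0,  0,  0,  0]), array([0.03 , 0.033, 0.036, 0.039, 0.042, 0.045, 0.048, 0.051, 0.054,
       0.057, 0.06 , 0.063, 0.066, 0.069, 0.072, 0.075, 0.078, 0.081,
       0.084, 0.087, 0.09 , 0.093, 0.096, 0.099]))
[ 0.5151 -0.1908  0.0769] 0.07779675284767217 0.08039978648193223 [0.0321 0.0539 0.0103]
anvil 287 [ 0  2  6  8 11 12  8 16 28 44 76 40 19  8  4  2  0  2  0  1]
foot [0.0766 0.0768 0.077  0.077  0.0775 0.0776]
393 (array([ 0,  2, 15, 29, 34, 52, 35,  6,  0,  0,  3,  7, 14, 16, 33, 60, 86,
        1,  0,  0,  0,  0,  0]), array([0.03 , 0.033, 0.036, 0.039, 0.042, 0.045, 0.048, 0.051, 0.054,
       0.057, 0.06 , 0.063, 0.066, 0.069, 0.072, 0.075, 0.078, 0.081,
       0.084, 0.087, 0.09 , 0.093, 0.096, 0.099]))
[ 0.5148 -0.1912  0.0771] 0.07780098877421796 0.08107253666712383 [0.0365 0.0527 0.011 ]
anvil 281 [ 0  1  4  6 12 14 12 13 23 50 73 46 11 10  2  2  0  1  0  0]
foot [0.0786 0.08   0.0803 0.0812 0.0828 0.0829]
```

```bash
python3 -m handwheel '[[0.045,0,0,0,0,0,8],[0.045,0,0,0,0,0,8],[0.045,0,0,0,0,0,8],[0.045,0,0,0,0,0,0]]'
cat > n.py <<'E'
from h import *
np.set_printoptions(precision=4,suppress=True)
go(.5225,-.190,.209);needle()
E
python3 n.py; python3 -m handwheel '[[0.045,0,0,0,0,0,8],[0.045,0,0,0,0,0,0]]'; python3 n.py
```

```text
time: 7.12
position: [0.5226, -0.1894, 0.2092]
tool_rot: [-1.213, -2.897, -0.001]
ft_force: [-3.1, 4.1, 3.5]
grip_width: 0.608
grip_force: 25.0
pos [ 0.5226 -0.1894  0.2092] yaw 134.5668190869484 q7 57.83207654879087 tilt [-0.0004  0.0008 -1.    ] shift [-0.0003 -0.0005  0.0002] t 7.125 F [-3.1225  4.1295  3.4573] [ 0.9519  0.5816 -0.111 ]
wrist dial [ 0.4737 -0.1722  0.1323] R 0.0366879403591156 needle deg -152.24976366911204 N -0.14998424460746945 depth 111.8719
time: 7.42
position: [0.5227, -0.1894, 0.2092]
tool_rot: [-1.412, -2.806, -0.001]
ft_force: [-2.8, 4.1, 4.6]
grip_width: 0.608
grip_force: 25.0
pos [ 0.5227 -0.1894  0.2092] yaw 126.58368936773972 q7 49.9530406728489 tilt [-0.0003  0.0009 -1.    ] shift [-0.0004 -0.0005  0.0002] t 7.425 F [-2.8112  4.1073  4.5759] [ 0.9496  0.5444 -0.1122]
wrist dial [ 0.4739 -0.1721  0.132 ] R 0.03652359917759895 needle deg -153.37079079421306 N -0.224719386280871 depth 108.074554
```

```bash
python3 -m handwheel '[[0.045,0,0,0,0,0,7],[0.045,0,0,0,0,0,0]]'|tail -3; python3 n.py; python3 -m handwheel '[[0.045,0,0,0,0,0,3.5],[0.045,0,0,0,0,0,0]]'|tail -3; python3 n.py
```

```text
ft_force: [-2.6, 3.7, 3.9]
grip_width: 0.611
grip_force: 25.0
pos [ 0.5227 -0.1893  0.2092] yaw 119.59520097886312 q7 43.04781807835687 tilt [-0.0002  0.0009 -1.    ] shift [-0.0005 -0.0005  0.0002] t 7.725 F [-2.6083  3.7371  3.9138] [ 0.9684  0.5617 -0.1313]
wrist dial [ 0.4739 -0.1719  0.1316] R 0.036503490060567856 needle deg -154.11706429092843 N -0.2744709527285617 depth 101.65094
ft_force: [-3.4, 4.4, 4.3]
grip_width: 0.608
grip_force: 25.0
pos [ 0.5227 -0.1893  0.2092] yaw 116.12478175857964 q7 39.619158963118124 tilt [-0.0001  0.0009 -1.    ] shift [-0.0005 -0.0005  0.0002] t 8.025 F [-3.4299  4.3646  4.2504] [ 0.9727  0.5112 -0.0727]
wrist dial [ 0.4739 -0.1719  0.1315] R 0.03676160052418709 needle deg -154.60392581790532 N -0.3069283878603547 depth 103.56064
```

```bash
python3 -m handwheel '[[0.045,0,0,0,0,0,4],[0.045,0,0,0,0,0,0]]'|tail -1; python3 n.py; python3 -m handwheel '[[0.045,0,0,0,0,0,4],[0.045,0,0,0,0,0,0]]'|tail -1; python3 n.py
```

```text
grip_force: 25.0
pos [ 0.5228 -0.1893  0.2092] yaw 112.12019694764723 q7 35.66464837856866 tilt [-0.0001  0.001  -1.    ] shift [-0.0006 -0.0005  0.0002] t 8.325 F [-2.3171  5.4079  3.5218] [ 0.9747  0.5087 -0.1024]
wrist dial [ 0.474  -0.172   0.1315] R 0.0365709587931633 needle deg -154.66377338782536 N -0.3109182258550239 depth 100.08276
grip_force: 25.0
pos [ 0.5227 -0.1893  0.2092] yaw 108.11660326731291 q7 31.712723572698692 tilt [-0.0001  0.001  -1.    ] shift [-0.0006 -0.0004  0.0002] t 8.625 F [-2.8002  5.2955  3.6153] [ 0.9592  0.4877 -0.1195]
wrist dial [ 0.4737 -0.1722  0.1311] R 0.03659921512007713 needle deg -153.07293890255278 N -0.20486259350351854 depth 103.0461
```

```bash
python3 -m handwheel '[[0.045,0,0,0,0,0,2],[0.045,0,0,0,0,0,0]]'|tail -1; python3 n.py; python3 -m handwheel '[[0.045,0,0,0,0,0,2],[0.045,0,0,0,0,0,0]]'|tail -1; python3 n.py
```

```text
grip_force: 25.0
pos [ 0.5228 -0.1893  0.2092] yaw 106.14511947294406 q7 29.759650813824496 tilt [-0.0001  0.001  -1.    ] shift [-0.0006 -0.0005  0.0002] t 8.925 F [-2.2264  3.49    3.6265] [ 0.9455  0.4631 -0.0969]
wrist dial [ 0.474  -0.172   0.1312] R 0.03650423511862755 needle deg -154.87232913446041 N -0.324821942297361 depth 99.33165
grip_force: 25.0
pos [ 0.5228 -0.1893  0.2092] yaw 104.12652478247534 q7 27.763553915151657 tilt [-0.      0.0009 -1.    ] shift [-0.0006 -0.0005  0.0002] t 9.225 F [-2.361   4.7446  3.2869] [ 0.9843  0.4625 -0.0695]
wrist dial [ 0.4737 -0.1721  0.1309] R 0.037050649523735046 needle deg -153.69216240972634 N -0.2461441606484224 depth 100.41994
```

Still no contact. Total turn so far is about 118°, or 4.9 mm.

```bash
python3 -m handwheel '[[0.045,0,0,0,0,0,4],[0.045,0,0,0,0,0,0]]'|tail -1; python3 n.py; python3 -m handwheel '[[0.045,0,0,0,0,0,4],[0.045,0,0,0,0,0,0]]'|tail -1; python3 n.py
```

```text
grip_force: 25.0
pos [ 0.5229 -0.1893  0.2092] yaw 100.09947310303525 q7 23.786520729418758 tilt [ 0.0001  0.001  -1.    ] shift [-0.0006 -0.0005  0.0002] t 9.525 F [-2.8558  5.1531  4.0335] [ 0.9747  0.4132 -0.1196]
wrist dial [ 0.4743 -0.1717  0.1311] R 0.03690839186310768 needle deg -156.91147953574782 N -0.46076530238318775 depth 91.320145
grip_force: 25.0
pos [ 0.5229 -0.1893  0.2092] yaw 96.10430921423826 q7 19.83965488316126 tilt [ 0.0001  0.001  -1.    ] shift [-0.0007 -0.0004  0.0002] t 9.825 F [-1.9615  3.896   3.8885] [ 0.9849  0.4937 -0.2054]
wrist dial [ 0.4738 -0.1723  0.1307] R 0.03656349703669548 needle deg -153.98442966233506 N -0.26562864415567067 depth 95.99679
```

```bash
python3 -m handwheel '[[0.045,0,0,0,0,0,4],[0.045,0,0,0,0,0,0]]'|tail -1; python3 n.py; python3 -m handwheel '[[0.045,0,0,0,0,0,3],[0.045,0,0,0,0,0,0]]'|tail -1; python3 n.py
```

```text
grip_force: 25.0
pos [ 0.5229 -0.1893  0.2092] yaw 92.10930649005078 q7 15.886996858803561 tilt [ 0.0002  0.001  -1.    ] shift [-0.0007 -0.0004  0.0002] t 10.125 F [-2.5886  4.1347  3.2727] [ 1.0145  0.4843 -0.087 ]
wrist dial [ 0.4739 -0.1718  0.1304] R 0.036771275103092194 needle deg -155.8280819113763 N -0.38853879409175346 depth 87.75478
grip_force: 25.0
pos [ 0.5229 -0.1893  0.2092] yaw 89.11695984145288 q7 12.931793144257288 tilt [ 0.0002  0.001  -1.    ] shift [-0.0007 -0.0004  0.0002] t 10.425 F [-2.2946  4.9666  3.8767] [ 1.0063  0.4916 -0.0941]
wrist dial [ 0.4738 -0.1717  0.1301] R 0.03652238845825195 needle deg -155.6532408811372 N -0.3768827254091472 depth 77.08534
```

Total is now about 133° and the wrist view of the dial is getting oblique, so I'll regrip with the camera back on the dial side.

```bash
python3 -m handwheel '[[0.07,0,0,0,0,0,0],[0.07,0,0,0,0,0,0],[0.07,0,0,0,0,0,-10.5],[0.07,0,0,0,0,0,-10.5],[0.07,0,0,0,0,0,-10.5],[0.07,0,0,0,0,0,-10.5],[0.07,0,0,0,0,0,-10.5],[0.07,0,0,0,0,0,-10.5],[0.07,0,0,0,0,0,-10.5],[0.07,0,0,0,0,0,-10.5],[0.07,0,0,0,0,0,-10.5],[0.07,0,0,0,0,0,0]]'
python3 n.py
python3 -m handwheel '[[0.045,0,0,0,0,0,0],[0.045,0,0,0,0,0,0],[0.045,0,0,0,0,0,0],[0.045,0,0,0,0,0,0]]'|tail -2;python3 n.py
```

```text
time: 11.98
position: [0.5228, -0.1911, 0.209]
tool_rot: [-0.091, 3.14, -0.001]
ft_force: [0.5, 0.4, 0.9]
grip_width: 0.806
grip_force: 0.0
pos [ 0.5228 -0.1911  0.209 ] yaw -176.69682654780013 q7 105.97517362344387 tilt [ 0.0005 -0.0008 -1.    ] shift [ 0.0002  0.0011 -0.    ] t 11.975 F [0.4694 0.3913 0.8522] [ 0.1665 -0.1886  0.0364]
wrist dial [ 0.4736 -0.1716  0.1304] R 0.03654926270246506 needle deg -151.8286297095823 N -0.12190864730548583 depth 115.953156
grip_width: 0.61
grip_force: 25.0
pos [ 0.5227 -0.1897  0.2091] yaw -176.57560281771342 q7 106.0179013381537 tilt [-0.0001  0.0005 -1.    ] shift [ 0.0002 -0.0003  0.0001] t 12.525 F [-0.3572  0.7317  0.3398] [ 0.4518 -0.0667 -0.0611]
wrist dial [ 0.474  -0.1714  0.1305] R 0.0366448238492012 needle deg -153.845211721487 N -0.2563474480991336 depth 110.66772
```

```bash
python3 -m handwheel '[[0.045,0,0,0,0,0,4],[0.045,0,0,0,0,0,0]]'|tail -1; python3 n.py; python3 -m handwheel '[[0.045,0,0,0,0,0,3],[0.045,0,0,0,0,0,0]]'|tail -1; python3 n.py
```

```text
grip_force: 25.0
pos [ 0.5227 -0.1897  0.2091] yaw 179.4678424463526 q7 102.12253295765007 tilt [-0.0002  0.0005 -1.    ] shift [ 0.0002 -0.0003  0.0001] t 12.825 F [-1.2422  2.645   0.0105] [ 0.5777  0.0126 -0.0879]
wrist dial [ 0.474  -0.1715  0.1304] R 0.03655710443854332 needle deg -153.74451927339834 N -0.24963461822655594 depth 113.05921
grip_force: 25.0
pos [ 0.5227 -0.1897  0.209 ] yaw 176.50942660981403 q7 99.21257606059608 tilt [-0.0002  0.0006 -1.    ] shift [ 0.0002 -0.0003  0.    ] t 13.125 F [-0.2054  2.4104  0.3503] [ 0.7073 -0.0459 -0.0885]
wrist dial [ 0.4736 -0.172   0.13  ] R 0.03657384216785431 needle deg -150.6493071210109 N -0.0432871414007271 depth 119.035324
```

View pics/dial.png

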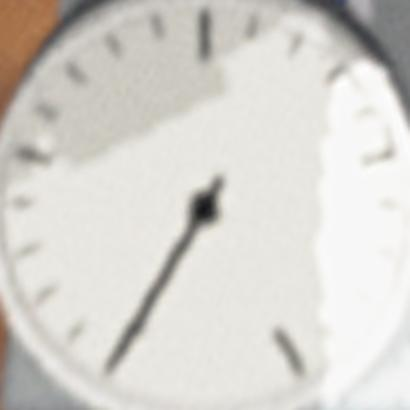

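The dial patch is sharp and the needle, to (108,370), is still on the zero tick.

```bash
python3 -m handwheel '[[0.045,0,0,0,0,0,4],[0.045,0,0,0,0,0,0]]'|tail -1; python3 n.py; python3 -m handwheel '[[0.045,0,0,0,0,0,3],[0.045,0,0,0,0,0,0]]'|tail -1; python3 n.py
```

```text
grip_force: 25.0
pos [ 0.5227 -0.1897  0.2091] yaw 172.52605374136448 q7 95.29105504242148 tilt [-0.0002  0.0006 -1.    ] shift [ 0.0002 -0.0003  0.0001] t 13.425 F [-0.7798  4.068   0.9218] [ 0.8245 -0.0363 -0.1773]
wrist dial [ 0.4736 -0.1716  0.1297] R 0.03667902573943138 needle deg -151.80174596207075 N -0.12011639747138361 depth 119.58615
grip_force: 25.0
pos [ 0.5227 -0.1897  0.2091] yaw 169.5353435390323 q7 92.34277720999677 tilt [-0.0001  0.0006 -1.    ] shift [ 0.0002 -0.0004  0.0001] t 13.725 F [-1.2187  3.6408  1.0103] [ 0.9875  0.0339 -0.0577]
wrist dial [ 0.4735 -0.1715  0.1295] R 0.03660165145993233 needle deg -152.1606335812985 N -0.14404223875323321 depth 116.857346
```

```bash
python3 -m handwheel '[[0.045,0,0,0,0,0,4],[0.045,0,0,0,0,0,0]]'|tail -1; python3 n.py; python3 -m handwheel '[[0.045,0,0,0,0,0,3],[0.045,0,0,0,0,0,0]]'|tail -1; python3 n.py
```

```text
grip_force: 25.0
pos [ 0.5227 -0.1897  0.2091] yaw 165.53670099517282 q7 88.40644206225176 tilt [-0.0001  0.0005 -1.    ] shift [ 0.0002 -0.0003  0.0001] t 14.025 F [-0.4906  5.2702  0.3546] [ 1.0655  0.064  -0.132 ]
wrist dial [ 0.4736 -0.1718  0.1295] R 0.036442648619413376 needle deg -131.24714046693404 N 1.2501906355377306 depth 111.895134
grip_force: 25.0
pos [ 0.5227 -0.1897  0.2091] yaw 162.54037885982783 q7 85.45006333013363 tilt [-0.      0.0005 -1.    ] shift [ 0.0001 -0.0003  0.0001] t 14.325 F [0.4603 4.9177 0.9071] [ 1.2552  0.0431 -0.1755]
wrist dial [ 0.4737 -0.1714  0.1293] R 0.036777351051568985 needle deg -112.15226266060233 N 2.523182489293178 depth 115.8586
```

The needle has lifted to about 2.5 N, so the coarse drive is done. I'll release, rise to the inner knob with the tips above the outer knob's top, rewind the wrist and grip.

```bash
python3 -m handwheel '[[0.07,0,0,0,0,0,0],[0.07,0,0,0,0,0,0],[0.07,0,0,-0.013,0,0,0],[0.07,0,0,-0.0135,0,0,0],[0.06,0,0,0,0,0,-9.5],[0.06,0,0,0,0,0,-9.5],[0.06,0,0,0,0,0,-9.5],[0.06,0,0,0,0,0,-9.5],[0.05,0,0,0,0,0,-9.5],[0.05,0,0,0,0,0,-9.5],[0.04,-0.0008,0.0009,0,0,0,0],[0.04,0,0,0,0,0,0]]' 12
python3 n.py
python3 -m handwheel '[[0.014,0,0,0,0,0,0],[0.014,0,0,0,0,0,0],[0.014,0,0,0,0,0,0],[0.014,0,0,0,0,0,0]]'; python3 n.py
```

```text
time: 15.88
position: [0.523, -0.189, 0.2362]
tool_rot: [-1.056, 2.958, -0.001]
ft_force: [0.4, 0.3, -0.3]
grip_width: 0.481
grip_force: 0.0
pos [ 0.523  -0.189   0.2362] yaw -140.72560146585005 q7 141.80902215617877 tilt [ 0.0007 -0.0006 -1.    ] shift [ 0.001  -0.0004  0.0272] t 15.875 F [ 0.4335  0.3206 -0.2898] [ 0.1573 -0.0701 -0.0066]
wrist dial [ 0.4737 -0.1716  0.1295] R 0.03667045384645462 needle deg -113.6292730088954 N 2.424715132740307 depth 99.99123
time: 16.42
position: [0.523, -0.1894, 0.2356]
tool_rot: [-1.059, 2.957, -0.001]
ft_force: [1.8, -0.7, -0.8]
grip_width: 0.239
grip_force: 12.0
pos [ 0.523  -0.1894  0.2356] yaw -140.6030012707752 q7 141.94741982261368 tilt [ 0.0008 -0.0006 -1.    ] shift [ 0.0008 -0.0001  0.0266] t 16.425 F [ 1.834  -0.6617 -0.8323] [-0.1132 -0.4728 -0.0369]
wrist dial [ 0.4742 -0.1715  0.13  ] R 0.036946412175893784 needle deg -117.39296859829896 N 2.173802093446736 depth 85.654785
```

```bash
python3 -m handwheel '[[0.014,0,0,0,0,0,0],[0.014,0,0,0,0,0,8],[0.014,0,0,0,0,0,8],[0.014,0,0,0,0,0,8],[0.014,0,0,0,0,0,8],[0.014,0,0,0,0,0,0]]' 20; python3 n.py
```

```text
time: 17.23
position: [0.5231, -0.1895, 0.2355]
tool_rot: [-0.205, 3.134, -0.001]
ft_force: [3.2, -2.8, -1.7]
grip_width: 0.241
grip_force: 20.0
pos [ 0.5231 -0.1895  0.2355] yaw -172.517622412143 q7 110.46884217492713 tilt [ 0.0009 -0.0008 -1.    ] shift [ 0.0006 -0.0004  0.0265] t 17.225 F [ 3.1569 -2.7583 -1.7246] [-0.4963 -0.8974 -0.0226]
wrist dial [ 0.4734 -0.1718  0.1292] R 0.036423955112695694 needle deg -91.63478023604789 N 3.8910146509301407 depth 116.446945
```

```bash
python3 -m handwheel '[[0.014,0,0,0,0,0,8],[0.014,0,0,0,0,0,8],[0.014,0,0,0,0,0,8],[0.014,0,0,0,0,0,8],[0.014,0,0,0,0,0,8],[0.014,0,0,0,0,0,8],[0.014,0,0,0,0,0,0]]'; python3 n.py
```

```text
time: 18.15
position: [0.523, -0.1897, 0.2353]
tool_rot: [1.086, 2.947, -0.001]
ft_force: [3.0, -4.2, -3.4]
grip_width: 0.238
grip_force: 20.0
pos [ 0.523  -0.1897  0.2353] yaw 139.54678241957347 q7 63.10503440199049 tilt [ 0.0007 -0.0009 -1.    ] shift [ 0.0002 -0.0005  0.0263] t 18.15 F [ 2.956  -4.161  -3.4297] [-0.7552 -1.0168 -0.0429]
wrist dial [ 0.4741 -0.1723  0.1297] R 0.03670506551861763 needle deg -62.314763757678364 N 5.845682416154776 depth 103.55729
```

```bash
python3 -m handwheel '[[0.035,0,0,0,0,0,0],[0.035,0,0,0,0,0,0],[0.035,0,0,0,0,0,-9.5],[0.035,0,0,0,0,0,-9.5],[0.035,0,0,0,0,0,-9.5],[0.035,0,0,0,0,0,-9.5],[0.035,0,0,0,0,0,-9.5],[0.035,0,0,0,0,0,-9.5],[0.035,0,0,0,0,0,-9.5],[0.035,0,0,0,0,0,-9.5],[0.035,0,0,0,0,0,0]]'
python3 n.py
python3 -m handwheel '[[0.014,0,0,0,0,0,0],[0.014,0,0,0,0,0,0],[0.014,0,0,0,0,0,0],[0.014,0,0,0,0,0,8],[0.014,0,0,0,0,0,8],[0.014,0,0,0,0,0,8],[0.014,0,0,0,0,0,8],[0.014,0,0,0,0,0,0]]'; python3 n.py
```

```text
time: 19.58
position: [0.5225, -0.1885, 0.2357]
tool_rot: [0.955, -2.992, -0.001]
ft_force: [1.0, 0.4, -0.7]
grip_width: 0.402
grip_force: 0.0
pos [ 0.5225 -0.1885  0.2357] yaw -144.60187425431857 q7 137.98487077178515 tilt [-0.0006  0.0004 -1.    ] shift [ 0.0008 -0.0013  0.0267] t 19.575 F [ 1.0205  0.358  -0.7039] [ 0.1224 -0.1412 -0.0447]
wrist dial [ 0.4735 -0.1719  0.129 ] R 0.0365075059235096 needle deg -57.110986544237 N 6.192600897050867 depth 89.55054
time: 20.62
position: [0.5231, -0.1895, 0.2355]
tool_rot: [-0.095, 3.139, -0.001]
ft_force: [2.3, -1.8, -2.3]
grip_width: 0.241
grip_force: 20.0
pos [ 0.5231 -0.1895  0.2355] yaw -176.5322370178394 q7 106.52130241111149 tilt [ 0.0009 -0.0008 -1.    ] shift [ 0.0006 -0.0004  0.0265] t 20.625 F [ 2.3144 -1.7583 -2.3422] [-0.331  -0.6766 -0.0566]
wrist dial [ 0.4737 -0.1716  0.129 ] R 0.0367690734565258 needle deg -33.02125588958019 N 7.798582940694655 depth 116.51258
```

View pics/dial.png

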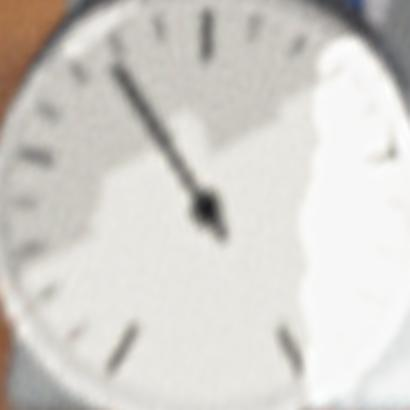

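The needle tip at (117,65) from the hub at (205,207) reads about 7.8–7.9 N.

```bash
python3 -m handwheel '[[0.014,0,0,0,0,0,8],[0.014,0,0,0,0,0,8],[0.014,0,0,0,0,0,8],[0.014,0,0,0,0,0,0]]'; python3 n.py;python3 n.py
```

```text
time: 21.18
position: [0.523, -0.1896, 0.2355]
tool_rot: [0.557, 3.091, -0.001]
ft_force: [3.7, -3.3, -2.9]
grip_width: 0.24
grip_force: 20.0
pos [ 0.523  -0.1896  0.2355] yaw 159.57618758540787 q7 82.92046469586546 tilt [ 0.0007 -0.0008 -1.    ] shift [ 0.0004 -0.0005  0.0265] t 21.175 F [ 3.7302 -3.2854 -2.9237] [-0.5869 -0.9038 -0.0558]
wrist dial [ 0.4737 -0.1717  0.1289] R 0.03659855201840401 needle deg -16.498988565048133 N 8.90006742899679 depth 109.305756
pos [ 0.523  -0.1896  0.2355] yaw 159.61468862558831 q7 82.96133555130287 tilt [ 0.0008 -0.0008 -1.    ] shift [ 0.0004 -0.0005  0.0265] t 21.225 F [ 3.1737 -3.4602 -3.1012] [-0.6794 -0.9445 -0.085 ]
wrist dial [ 0.474  -0.1718  0.1292] R 0.03642182797193527 needle deg -17.074272192400798 N 8.86171518717328 depth 108.48059
```

```bash
python3 -m handwheel '[[0.014,0,0,0,0,0,8],[0.014,0,0,0,0,0,6],[0.014,0,0,0,0,0,0],[0.014,0,0,0,0,0,0]]'|tail -1; python3 n.py
python3 -m handwheel '[[0.035,0,0,0,0,0,0],[0.035,0,0,0,0,0,0],[0.035,0,0,0,0,0,-9],[0.035,0,0,0,0,0,-9],[0.035,0,0,0,0,0,-9],[0.035,0,0,0,0,0,0]]'|tail -1;python3 n.py
```

```text
grip_force: 20.0
pos [ 0.523  -0.1896  0.2354] yaw 145.5570972857496 q7 69.06036302831522 tilt [ 0.0007 -0.0008 -1.    ] shift [ 0.0002 -0.0006  0.0264] t 21.775 F [ 4.2562 -3.861  -4.0266] [-0.7939 -1.0187 -0.0548]
wrist dial [ 0.4739 -0.1719  0.129 ] R 0.036607224494218826 needle deg -7.222503350459963 N 9.518499776636002 depth 104.4333
grip_force: 0.0
pos [ 0.5225 -0.1884  0.2357] yaw 172.39449215470532 q7 95.53835526861319 tilt [-0.0006  0.0005 -1.    ] shift [-0.0002 -0.0016  0.0267] t 22.575 F [-0.4082  0.4519 -0.2008] [ 0.0868 -0.1245  0.0633]
wrist dial [ 0.4737 -0.172   0.1288] R 0.036725059151649475 needle deg -4.599384374514516 N 9.693374375032365 depth 107.12186
```

View pics/dial.png

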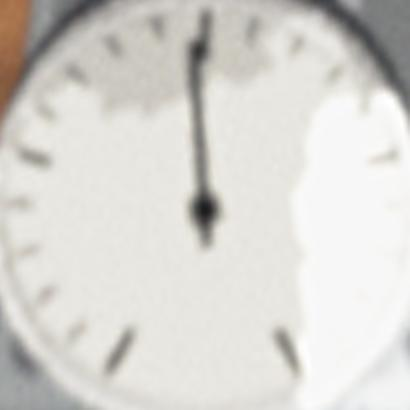

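The needle tip at (195,48) from the hub at (204,208) is 3–4° short of vertical, which is about 9.75 N. With the reader's small negative zero offset that is roughly 9.8 N, inside the tolerance. I'll retreat straight up and check again.

```bash
python3 -m handwheel '[[0.04,0,0,-0.02,0,0,0],[0.04,0,0,-0.03,0,0,0],[0.04,0,0,-0.03,0,0,0],[0.04,0,0,0,0,0,0],[0.04,0,0,0,0,0,0]]'; python3 n.py;python3 n.py
python3 - <<'E'
from h import *
s,_=snap('scene','end.png')
E
```

```text
time: 23.25
position: [0.5224, -0.1887, 0.3149]
tool_rot: [-0.209, -3.134, -0.0]
ft_force: [-0.6, 0.2, -0.7]
grip_width: 0.459
grip_force: 0.0
pos [ 0.5224 -0.1887  0.3149] yaw 172.36451385720247 q7 96.31461629464258 tilt [-0.001   0.0003 -1.    ] shift [-0.0004 -0.0013  0.1059] t 23.25 F [-0.5974  0.1825 -0.7022] [ 0.1086 -0.1464 -0.0156]
wrist dial [ 0.4733 -0.1719  0.1285] R 0.03641389682888985 needle deg -4.635075730358394 N 9.690994951309442 depth 85.93837
pos [ 0.5222 -0.1888  0.3145] yaw 172.37679322693128 q7 96.33113905624259 tilt [-0.0018  0.0006 -1.    ] shift [-0.0007 -0.0012  0.1055] t 23.3 F [-0.066  -0.2313 -0.3875] [ 0.0467 -0.1194 -0.0428]
wrist dial [ 0.4735 -0.1718  0.1287] R 0.03657381236553192 needle deg -4.1447470554345 N 9.7236835296377 depth 82.99899
```

View pics/end.png

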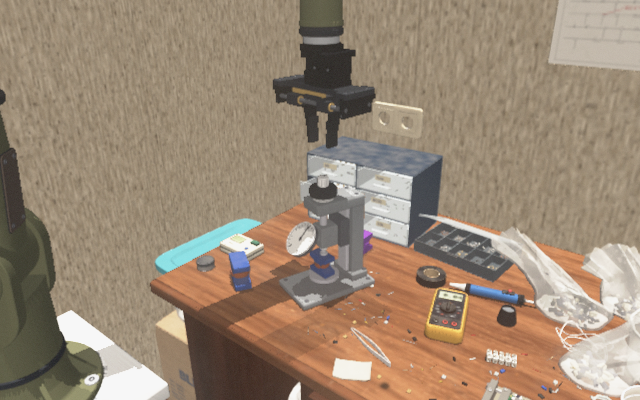

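The gripper is clear above the stand at (325,110). The coil is on the anvil at (322,263), loaded, with the needle near 10 N, and the other things have not moved. Handing in.

```bash
python3 -c "
from bench import ctrl
print(ctrl.close_job())"
```

```text
the job is handed in; nothing more can be done
None
```

The coil is left clamped at about 9.75 N by my dial reading (target 10 ± 0.5 N); the coarse knob took it to about 2.5 N and the fine knob did the rest, no reading passed 10 N, the robot is clear, and the job was handed in at about 23 s (no verdict shown).

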